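Put the cleaned mirror back on its ball mount

TASK

The reference mirror has been cleaned and goes back on its mount: pick the mirror plate up by the sides of its black mirror block and seat it on the three balls of the mount, with the glass facing the lamp, then press it gently straight down until both spring catches have snapped over its ends and pull it fully home. How high the mount stands is not known exactly, so feel for it and never force it; keep the plate upright, do not touch the glass, let go, and leave the things around where they are.

Things in the scene. Friction and masses are not known exactly. Their poses are not given: they have to be found in the camera images.
- plate: loose mirror plate, about 0.37 kg: aluminium slab 84 mm (x) by 108 mm (y), z = 9 to 17 mm, on three steel V-groove pads (z = 0 to 9 mm, grooves 18 mm wide at the mouth, each takes its ball from up to about 6 mm off), with a black mirror block on top. Origin: centre of the underside of the pads; z up; the mirror looks along its -x
- grip (a point): point for the finger pads inside the black mirror block, 54 mm above the plate's origin, axes as the plate's. The block is 26 mm (x) by 46 mm (y), z = 17 to 77 mm above the plate's origin, centred over it: grip it across its 46 mm (+y and -y sides). Brass adjuster knobs stick out 13 mm from its +x face
- glass: the round mirror, 36 mm across, in an aluminium bezel on the block's -x face, part of the plate; origin at the centre of its back, 12.5 mm towards -x of the plate's z axis and 50 mm above the plate's origin. Not to be touched
- nose_right (a point): middle of the steel nose bar at the plate's -y end (radius 4 mm, 44 mm long along x; 58 mm from the plate's z axis, 13 mm above its origin): the right catch's roller snaps over it
- nose_left (a point): middle of the same bar at the plate's +y end, for the left catch
- base: fixed mount: black breadboard, x = -170 to 80 mm, y = -75 to 75 mm, top 18 mm above the worktop, with a pedestal that carries the ball head (80 x 108 mm, three steel balls of 14 mm diameter) and a lamp. Origin: on the worktop, on the pedestal's vertical axis; z up; its -x points to the lamp. With the plate home, its origin is straight above this one and its axes are parallel to these
- pedestal (a point): top of the pedestal's lock collar, 50 mm above the worktop on the pedestal's axis. The head's column is clamped in it at a height set by hand that is NOT measured: with the plate home, the plate's origin is somewhere from 72 to 108 mm above the worktop. The column does not give under the load
- lamp (a point): front of the lamp, a black finned tube 41 mm across that lies along the mount's x axis, 105 to 162 mm from the pedestal axis, its axis 140 mm above the worktop (top at 161 mm)
- catch_right (a joint): spring catch at the head's -y end: sprung arm with a free white roller of 10 mm diameter; angle in rad, grows outward. 0 = at rest. A plate coming down meets the rollers about 11 mm above home, pushes them out to about 0.12 at 4 mm above home, then they snap over its nose bars, pull it down and stand at about 0.08 with the plate home
- catch_left (a joint): the same catch at the head's +y end. Pressing both over takes a push of about 11 to 16 N at the plate's middle when done slowly (10 mm/s), a few N more at 20 mm/s; a plate that merely lies on the rollers stays up there, with both angles under 0.03
- tissue_box: bystander, loose: pale carton of lens tissue, 60 x 120 x 45 mm; origin at the centre of its underside
- cleaner: bystander, loose: white bottle with a blue cap, 54 mm across, 125 mm high; origin at the centre of its underside
- forceps: bystander, loose: steel forceps lying flat, 122 x 12 x 8 mm; origin at the centre of its underside

How it is judged:
By the outcome, as a careful person would: the job done as asked, in the order asked, and still so for the second after the job is handed in, with the robot touching nothing.
It also fails if it takes over 58 s, if anything falls off the work surface, if the arm or the gripper's body presses on something with over 40 N, if the wrist force passes 120 N, or if a joint passes its speed limit or range.

ROBOT

A 7-joint arm with a two-finger parallel gripper is mounted at the origin on a cart in front of the work surface, level with it; the furniture and walls round the work are solid. World frame = base frame: x ahead of the robot, y to its left, z up, the work surface at z = 0. Lengths are in m, angles in degrees, forces in N, time in s.
With the tool pointing down it reaches from about 0.425 to 0.875 m from the base axis. Payload 9.9 kg.
Tool frame: the origin (TCP) lies midway between the tips of the shut fingers; the grasp point (between the pads) lies behind it (arm.grip_depth is the z of the grasp point in the tool frame, in m); z points along the fingers, y is the line along which they close (so a half turn about z gives the same grasp; the last joint's range is limited). The gripper opens to 85 mm and grips with 20 to 120 N. Pads are 22 mm wide; open, the fingers measure 114 mm over their backs; the gripper's body (76 mm by 85 mm) begins 54 mm behind the grasp point. The pads swing forward as they close: fully open they stand 13 mm farther back than shut.
Start: joints at [66.417, 32.985, 1.427, 82.34, -0.859, 64.687, -3.237], TCP at [0.217, -0.639, 0.231] pointing down, gripper open.
Joint ranges: [-157.87, 157.87], [-19.46, 123.44], [-87.15, 90], [11.01, 140.99], [-62.26, 242.26], [9.8, 113.94], [-161.44, 161.44]. Speed limits (degrees/s): [127.2, 127.2, 172.46, 172.46, 180, 180, 180].

INTERFACE

Orientations are given as a 3x3 rotation matrix whose columns are the frame's x, y, z axes.
In Python, from workcell import arm gives the robot as it stands. The module is installed in compiled form; this text tells all that it offers.
- The arm moves only by the tool jog_arm, never from a script. Its argument "steps" is text: rows parted by semicolons, each of 6 numbers parted by spaces: the shift along the tool's x, y, z in units of 50 mm (1.0 is 50 mm), then the turn, a rotation vector about the tool's x, y, z in units of 8 degrees (1.0 is 8 degrees). A call has 1 to 8 rows; each row shifts and turns the commanded pose from where the row before left it, along the tool's axes as they then stand; what a row does not reach is not made up. A row lasts 1/10 s, in which the tool goes at most 50 mm and 8.59 degrees, less where a joint would pass 70% of its speed; a pose out of reach is approached as far as the arm can. A call is refused whole if a number of a shift passes 1 or a number of a turn 1, either way. A call with a gripper value outside its range is refused whole. "jaw" is the closure, from -1 (fully open) to 1 (shut), set as the call begins (left out, the last holds). The fingers move at their own pace and stop on an object; "grip_force" is the grip in N (left out, the last holds). Time passes only in rows, so rows that do not move let the fingers close. It gives the time, the measured TCP pose, the force, the opening and the grip force at its end, in the units of the state.
- arm.get_obs(): the state, without advancing time (a new reading comes with each control period).
- arm.read_camera(name): name is "side" or "top"; returns a dict with "pixels" (384x512x3 uint8, red, green, blue), "range_z" (384x512 float32, m along the optical axis (not along the pixel's ray), 0 where there is no reading), "K" (3x3 intrinsics, pixels), "eye" and "attitude" of the camera in the world. Camera axes: x right, y down, z forward; pixel columns grow to the right and rows downward; lengths in m; the calibration is good to about 2 mm. A picture is of the moment at which its call begins.
- arm.sign_off(): hands the job in; it is judged then, once.
The state is a dict: "clock": time; "joint_positions": joint angles; "joint_velocities": joint speeds; "joint_torque": joint torques, N m; "eef_pos": TCP position; "orientation": TCP orientation; "contact_force": force on the tool from outside, world axes, zero at the start; "wrist_torque": the same for the moment, N m; "gripper_width": finger opening in m; "grasp_force": force on a finger pad.
Only numpy, scipy, OpenCV 4.12 (cv2) and the standard library are available. Lean on these libraries where they do the work, as an engineer would, in place of code of your own. Each camera call takes 0.05 s, during which the arm holds its last target. There are 200 camera calls.

## Working session

There is one attempt and no reset: what is moved stays moved. The work goes in short steps, Python scripts to look and compute and a tool call to move; the robot and the scene stay as the last step left them, time stands still between calls to the robot, and variables do not carry over. Pictures are saved under pics/ and viewed, at most 10 in all, crops included, and the job is handed in when it is done.

Besides the shell and the picture viewer there is one more tool, called as name(argument=value, ...) on one line, values as JSON. jog_arm: Moves the arm, as the interface text tells. Its arguments: {"type":"object","properties":{"steps":{"type":"string"},"jaw":{"type":"number"},"grip_force":{"type":"number"}},"required":["steps"]}

```bash
mkdir -p pics
cat > h.py <<'E'
import numpy as np, cv2
from workcell import arm
def cloud(c):
    K=c["K"]; z=c["range_z"]; v,u=np.mgrid[:z.shape[0],:z.shape[1]]
    P=np.stack([(u-K[0,2])/K[0,0]*z,(v-K[1,2])/K[1,1]*z,z],-1)
    W=P@np.array(c["attitude"]).T+np.array(c["eye"]); W[z<=0]=np.nan
    return W
def ray(c,u,v,h):
    K=c["K"]; d=np.array(c["attitude"])@np.array([(u-K[0,2])/K[0,0],(v-K[1,2])/K[1,1],1]); e=np.array(c["eye"])
    return e+d*(h-e[2])/d[2]
E
python3 - <<'E'
from h import *
ims=[]
for n in("top","side"):
    c=arm.read_camera(n); np.save(n+".npy",c,allow_pickle=True)
    cv2.imwrite(f"pics/{n}0.png",cv2.resize(c["pixels"][:,:,::-1],(800,600)))
    print(n,c["K"].tolist(),c["eye"],np.round(c["attitude"],3).tolist())
print(arm.get_obs(),arm.grip_depth)
E
```

```text
top [[416.2130384678945, 0.0, 252.51016170860777], [0.0, 416.2130384678945, 191.1863606334357], [0.0, 0.0, 1.0]] [0.37748722 0.10014263 1.09890839] [[0.006, -0.989, 0.145], [-1.0, -0.009, -0.02], [0.021, -0.145, -0.989]]
side [[470.45076892918865, 0.0, 257.6989259186598], [0.0, 470.45076892918865, 194.68133766235312], [0.0, 0.0, 1.0]] [-0.05289267  1.04726015  0.61620251] [[-0.858, -0.231, 0.459], [-0.514, 0.34, -0.788], [0.026, -0.911, -0.41]]
{'clock': 0.1, 'joint_positions': array([66.41784428, 33.02633004,  1.42407448, 82.38140676, -0.85988074,
       64.68693943, -3.23724122]), 'joint_velocities': array([-0.0478194 , -0.0185988 , -0.0077272 , -0.09198225,  0.04505818,
        0.0171078 ,  0.05933838]), 'joint_torque': array([ 7.07703381e-03, -7.67301536e+01,  2.25877181e+00, -2.86605978e+01,
        1.61185098e-02,  8.66268558e-03, -5.41691611e-05]), 'eef_pos': array([ 0.21718896, -0.63867441,  0.23054813]), 'orientation': array([[ 9.46750144e-01,  3.21968747e-01, -5.39355678e-04],
       [ 3.21969191e-01, -9.46749162e-01,  1.36505620e-03],
       [-7.11291017e-05, -1.46602307e-03, -9.99998923e-01]]), 'contact_force': array([ 0.01408966, -0.43237507, -0.19287544]), 'wrist_torque': array([-0.03129633,  0.06003393,  0.04964785]), 'grasp_force': 0.0, 'gripper_width': 0.08569375065730889} -0.0187
```

View pics/top0.png

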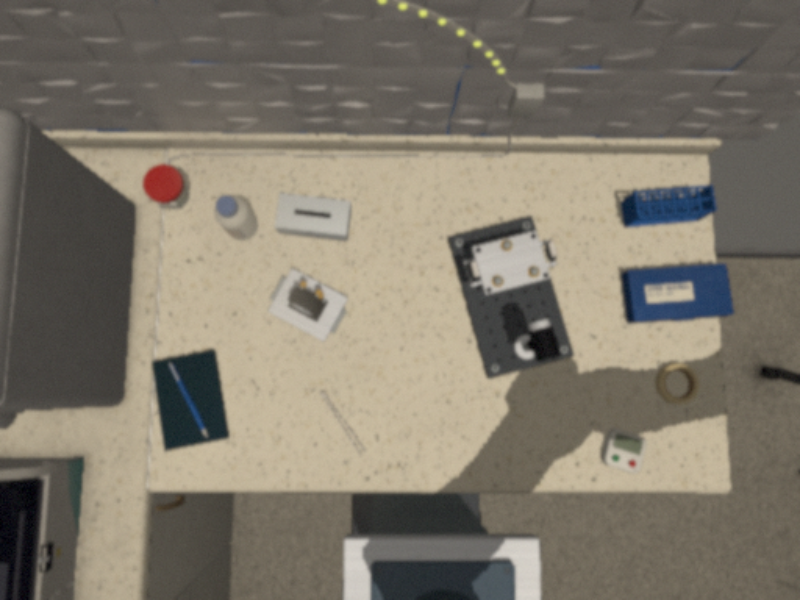

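View pics/side0.png

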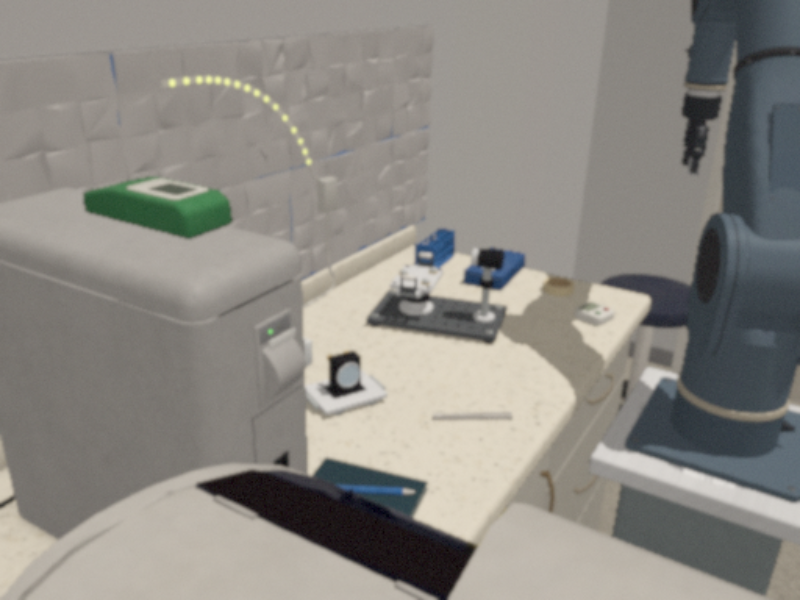

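The top view (800-px scale) shows the plate at about (308,303), with its brass knobs up at (300,283) and (320,290), so the glass looks down-image. The mount head is at (510,262), its three balls at (507,245), (533,271) and (498,281), and the lamp at about (530,340). The bottle is at (235,215), the carton at (313,215) and the forceps at (342,420). The side view shows the same layout with the glass visible at (347,375).

Run:
```python
from h import *
c=np.load("top.npy",allow_pickle=True).item(); W=cloud(c); rgb=c["pixels"].astype(int); hsv=cv2.cvtColor(c["pixels"],cv2.COLOR_RGB2HSV)
def rect(m,h,name):
    m=cv2.morphologyEx(m.astype(np.uint8),cv2.MORPH_CLOSE,np.ones((3,3)))
    cs,_=cv2.findContours(m,cv2.RETR_EXTERNAL,cv2.CHAIN_APPROX_NONE); k=max(cs,key=cv2.contourArea)[:,0]
    p=np.array([ray(c,u,v,h)[:2] for u,v in k],np.float32)
    r=cv2.minAreaRect(p*1000); print(name,r,len(k)); print(np.round(cv2.boxPoints(r)).tolist()); return r
x,y,z=W[...,0],W[...,1],W[...,2]
U=np.zeros(z.shape,bool)
def box(u0,u1,v0,v1):
    b=U.copy(); b[int(v0/1.5625):int(v1/1.5625),int(u0/1.5625):int(u1/1.5625)]=1; return b
b=box(255,362,260,350)
print("table z",np.nanmedian(z[box(400,440,300,400)]))
rect(b&(z>0.008),.017,"plate slab(all)")
rect(b&(z>0.06),.077,"block top"); m=b&(z>.07); print("top z",np.nanmedian(z[m]),np.nanmean(W[m],0))
br=b&(hsv[...,0]>10)&(hsv[...,0]<28)&(hsv[...,1]>110)&(z>.03); print("brass",br.sum(),np.nanmean(W[br],0))
b=box(440,585,205,385)
rect(b&(z>0.010),.018,"board");
h=box(460,560,225,300)&(z>.05); rect(h,.08,"head"); print(np.nanpercentile(z[h],[5,25,50,75,95,99]),np.nanmean(W[h],0))
l=box(490,580,295,370)&(z>.12); print("lamp",np.nanmean(W[l],0),np.nanmax(z[l])); rect(l,.15,"lamp")
bb=h&(hsv[...,1]>60); n,lab,st,ce=cv2.connectedComponentsWithStats(bb.astype(np.uint8))
for i in range(1,n): 
    if st[i,4]>5: print("ball?",ce[i],st[i,4],np.nanmedian(W[lab==i],0),np.nanmax(z[lab==i]))
crop=c["pixels"][130:250,150:390,::-1]; cv2.imwrite("pics/crop.png",cv2.resize(crop,None,fx=3.3,fy=3.3,interpolation=cv2.INTER_CUBIC))
```

```text
table z 0.0006553848221488856
plate slab(all) ((524.7943115234375, 223.9407196044922), (123.34273529052734, 83.91619110107422), 62.439395904541016) 131
[[459.0, 189.0], [533.0, 150.0], [591.0, 259.0], [516.0, 298.0]]
block top ((528.4459228515625, 220.87904357910156), (47.9319953918457, 40.950408935546875), 61.757266998291016) 63
[[499.0, 209.0], [535.0, 190.0], [558.0, 232.0], [522.0, 252.0]]
top z 0.07701463557346044 [0.5261182  0.22275878 0.0766455 ]
brass 16 [0.53978439 0.20705413 0.06579277]
board ((545.5245971679688, -126.78372192382812), (249.44598388671875, 173.37811279296875), 15.08187198638916) 297
[[403.0, -76.0], [448.0, -243.0], [689.0, -178.0], [643.0, -11.0]]
head ((587.3829956054688, -107.25517272949219), (80.88507080078125, 149.17645263671875), 14.85744857788086) 163
[[529.0, -46.0], [567.0, -190.0], [646.0, -169.0], [607.0, -25.0]]
[0.08182475 0.08543186 0.08713184 0.08882265 0.10800118 0.11298082] [ 0.58513098 -0.10358469  0.08830692]
lamp [ 0.45573983 -0.13690818  0.15425803] 0.1648349352960602
lamp ((457.58221435546875, -138.150146484375), (56.96549987792969, 41.07310104370117), 14.227860450744629) 74
[[425.0, -125.0], [435.0, -165.0], [490.0, -151.0], [480.0, -111.0]]
ball? [322.85714286 157.57142857] 14 [ 0.61005103 -0.09308442  0.08989246] 0.09615378058039958
ball? [339.   174.25] 12 [ 0.56868494 -0.13395663  0.08893242] 0.09529952756387017
ball? [315.625 180.375] 8 [ 0.5529697  -0.07608002  0.08949496] 0.09347111580388034
```

View pics/crop.png

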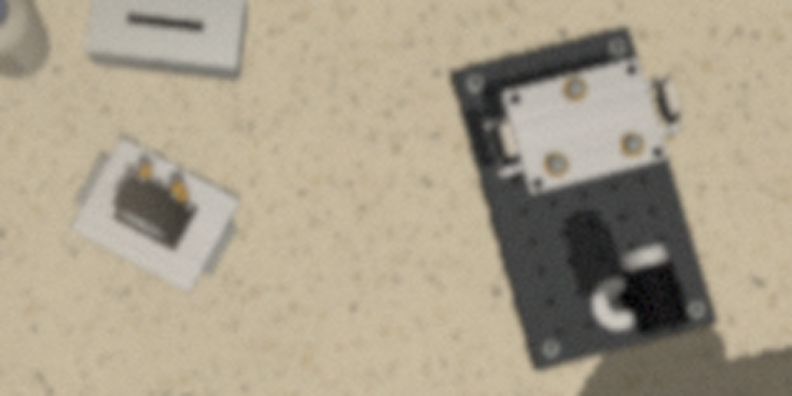

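The crop (3.3x, offset 150,130) shows the slab around (157,215), with brass knobs at (145,170) and (180,190). The head is at (583,125), with catches at its left and right ends. The board screws are at (474,82), (618,46), (551,348) and (697,309), and the lamp is at (650,295).

Run:
```python
from h import *
c=np.load("top.npy",allow_pickle=True).item(); W=cloud(c); hsv=cv2.cvtColor(c["pixels"],cv2.COLOR_RGB2HSV)
for s in [(474,82),(618,46),(551,348),(697,309)]: print(s,np.round(ray(c,150+s[0]/3.3,130+s[1]/3.3,.019)[:2]*1000))
s=np.mean([ray(c,150+a/3.3,130+b/3.3,.019)[:2] for a,b in [(474,82),(618,46),(551,348),(697,309)]],0)
a=np.radians(14.9); print("screw centre",s,"base origin",s+.045*np.array([np.cos(a),np.sin(a)]))
def white(u0,u1,v0,v1,h,sm,k):
    m=np.zeros(hsv.shape[:2],np.uint8); m[v0:v1,u0:u1]=((hsv[...,1]<sm)&(hsv[...,2]>120))[v0:v1,u0:u1]
    m=cv2.morphologyEx(m,cv2.MORPH_CLOSE,np.ones((5,5)));m=cv2.morphologyEx(m,cv2.MORPH_OPEN,np.ones((k,k)))
    cs,_=cv2.findContours(m,cv2.RETR_EXTERNAL,cv2.CHAIN_APPROX_NONE); q=max(cs,key=cv2.contourArea)[:,0]
    r=cv2.minAreaRect(np.array([ray(c,*p,h)[:2]*1000 for p in q],np.float32)); print(h,r); return m
print("sat bg",np.median(hsv[200:230,260:280,1]),"slab",hsv[205:215,172:178,1].mean())
white(170,225,168,220,.017,35,9)
white(295,355,140,192,.087,60,13)
b=np.array([[322.86,157.57],[339,174.25],[315.6,180.4]])
print("balls",[np.round(ray(c,u,v,.0945)[:2]*1000) for u,v in b])
# block top rect from dark
m=np.zeros(hsv.shape[:2],np.uint8); m[170:215,175:220]=((hsv[...,2]<110))[170:215,175:220]
cs,_=cv2.findContours(m,cv2.RETR_EXTERNAL,cv2.CHAIN_APPROX_NONE); q=max(cs,key=cv2.contourArea)[:,0]
print("block dark",cv2.minAreaRect(np.array([ray(c,*p,.077)[:2]*1000 for p in q],np.float32)))
# side view: depth points of plate
d=np.load("side.npy",allow_pickle=True).item(); V=cloud(d)
p=V[210:270,185:250].reshape(-1,3); k=(p[:,2]>.03)&(p[:,2]<.09)&(abs(p[:,0]-.525)<.06)&(abs(p[:,1]-.223)<.06); print("side block",k.sum(),p[k].mean(0),p[k].min(0),p[k].max(0))
h=V[165:200,250:290].reshape(-1,3); k=(h[:,2]>.07)&(h[:,2]<.13); print("side head z",np.percentile(h[k][:,2],[5,25,50,75,95]))
print("bottle",np.nanmax(W[115:155,130:170,2]),"carton",np.nanmean(W[135:140,195:205],(0,1)))
```

```text
(474, 82) [634. -31.]
(618, 46) [ 666. -148.]
(551, 348) [421. -90.]
(697, 309) [ 453. -206.]
screw centre [ 0.54340091 -0.1187621 ] base origin [ 0.58688784 -0.10719112]
sat bg 51.0 slab 50.68333333333333
0.017 ((513.2088012695312, 224.00289916992188), (122.65473175048828, 76.27935028076172), 86.68098449707031)
0.087 ((600.0643920898438, -110.50569152832031), (114.48640441894531, 130.79161071777344), 0.6877070665359497)
balls [array([610., -94.]), array([ 569., -133.]), array([553., -75.])]
block dark ((522.6026611328125, 218.30044555664062), (58.675559997558594, 32.574485778808594), 53.70915603637695)
side block 443 [0.52366807 0.23433762 0.05807687] [0.5019142  0.20274015 0.03027535] [0.5602381  0.25363123 0.07823132]
side head z [0.07596335 0.08296128 0.08505971 0.08681701 0.10306565]
bottle 0.129345187863381 carton [0.67271996 0.21749234 0.04609523]
```

jog_arm(steps="0.8 -0.33 0 0 0 0; 0.8 -0.33 0 0 0 0; 0.8 -0.33 0 0 0 0; 0.8 -0.33 0 0 0 0; 0.8 -0.33 0 0 0 0; 0.8 -0.33 0 0 0 0; 0.8 -0.33 0 0 0 0; 0.8 -0.33 0 0 0 0", jaw=-1)

```text
clock: 0.9
eef_pos: [0.4787, -0.4096, 0.231]
orientation: [[0.947, 0.322, -0.001], [0.322, -0.947, 0.0], [-0.0, -0.001, -1.0]]
contact_force: [0.7, -0.8, 0.2]
gripper_width: 0.0857
grasp_force: 0.0
```

jog_arm(steps="0.8 -0.33 0 0 0 0; 0.8 -0.33 0 0 0 0; 0.27 -0.9 0 0 0 0; 0.27 -0.9 0 0 0 0; 0.27 -0.9 0 0 0 0; 0.27 -0.9 0 0 0 0; 0.27 -0.9 0 0 0 0; 0.27 -0.9 0 0 0 0")

```text
clock: 1.7
eef_pos: [0.5321, -0.0705, 0.2312]
orientation: [[0.947, 0.322, -0.0], [0.322, -0.947, 0.0], [-0.0, -0.0, -1.0]]
contact_force: [1.2, 0.7, 0.7]
gripper_width: 0.0857
grasp_force: 0.0
```

jog_arm(steps="0.27 -0.9 0 0 0 0; 0.27 -0.9 0 0 0 0; 0.27 -0.9 0 0 0 0; 0.27 -0.9 0 0 0 0; 0.27 -0.9 0 0 0 0; 0.27 -0.9 0 0 0 0; 0 0 0 0 0 0")

```text
clock: 2.4
eef_pos: [0.5206, 0.2175, 0.2309]
orientation: [[0.944, 0.331, -0.001], [0.331, -0.944, 0.004], [0.0, -0.004, -1.0]]
contact_force: [0.1, -0.4, 0.6]
gripper_width: 0.0856
grasp_force: 0.0
```

jog_arm(steps="0 0 0 0 0 0.97; 0 0 0 0 0 0.97; 0 0 0 0 0 0.97; 0 0 0 0 0 0.97; 0 0 0 0 0 0.97; 0 0 0 0 0 0.97; 0 0 0 0 0 0; 0 0 0 0 0 0")

```text
clock: 3.2
eef_pos: [0.5222, 0.2092, 0.2311]
orientation: [[0.887, -0.462, -0.0], [-0.462, -0.887, -0.0], [-0.0, 0.001, -1.0]]
contact_force: [-0.5, -0.1, -0.1]
gripper_width: 0.0853
grasp_force: 0.0
```

jog_arm(steps="-0.09 -0.29 0 0 0 0; 0 0 0.6 0 0 0; 0 0 0.6 0 0 0; 0 0 0.6 0 0 0; 0 0 0.6 0 0 0; 0 0 0 0 0 0; 0 0 0 0 0 0")

```text
clock: 3.9
eef_pos: [0.5253, 0.225, 0.1115]
orientation: [[0.885, -0.465, -0.001], [-0.465, -0.885, 0.0], [-0.001, 0.0, -1.0]]
contact_force: [0.3, -0.4, 0.3]
gripper_width: 0.0854
grasp_force: 0.0
```

Run:
```python
from h import *
print(arm.grip_depth,arm.get_obs()["eef_pos"])
c=arm.read_camera("side"); cv2.imwrite("pics/s1.png",cv2.resize(c["pixels"][150:290,140:330,::-1],None,fx=4,fy=4,interpolation=cv2.INTER_CUBIC))
```

```text
-0.0187 [0.52530994 0.22498969 0.11150351]
```

View pics/s1.png

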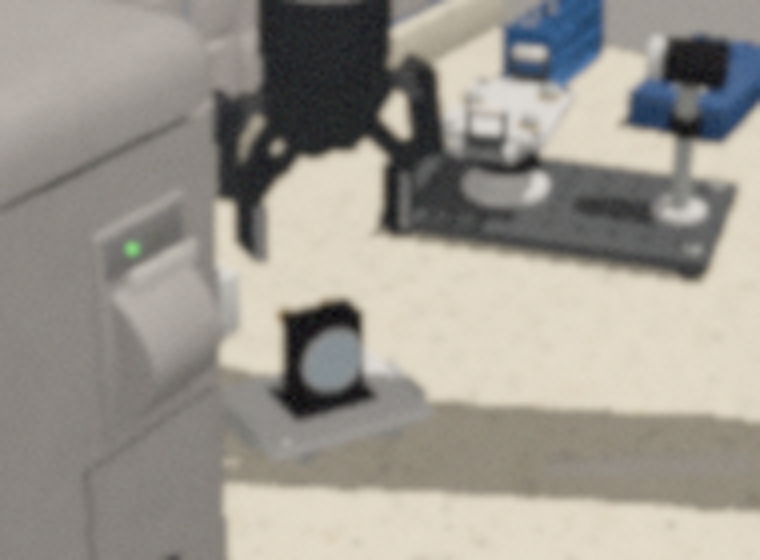

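The fingers stand either side of the block (left tip at (250,250), right tip at (400,220), block at (322,355)), with the glass facing away from both. I'll descend and close.

jog_arm(steps="0 0 0.4 0 0 0; 0 0 0.4 0 0 0; 0 0 0.4 0 0 0; 0 0 0.3 0 0 0; 0 0 0.03 0 0 0; 0 0 0 0 0 0; 0 0 0 0 0 0")

```text
clock: 4.65
eef_pos: [0.5262, 0.2248, 0.0364]
orientation: [[0.885, -0.466, 0.002], [-0.466, -0.885, 0.001], [0.001, -0.002, -1.0]]
contact_force: [-0.4, 0.4, -0.4]
gripper_width: 0.0855
grasp_force: 0.0
```

jog_arm(steps="0 0 0 0 0 0; 0 0 0 0 0 0; 0 0 0 0 0 0; 0 0 0 0 0 0; 0 0 0 0 0 0; 0 0 0 0 0 0; 0 0 0 0 0 0; 0 0 0 0 0 0", jaw=1, grip_force=60)

```text
clock: 5.45
eef_pos: [0.5256, 0.2246, 0.0355]
orientation: [[0.885, -0.466, 0.001], [-0.466, -0.885, 0.001], [0.001, -0.001, -1.0]]
contact_force: [-1.4, 0.1, 6.1]
gripper_width: 0.0456
grasp_force: 60.8
```

jog_arm(steps="0 0 -0.1 0 0 0; 0 0 -0.2 0 0 0; 0 0 -0.4 0 0 0; 0 0 -0.5 0 0 0; 0 0 -0.5 0 0 0; 0 0 -0.5 0 0 0; 0 0 -0.5 0 0 0; 0 0 -0.3 0 0 0")

```text
clock: 6.25
eef_pos: [0.5254, 0.2242, 0.1872]
orientation: [[0.885, -0.466, 0.002], [-0.466, -0.885, 0.001], [0.001, -0.001, -1.0]]
contact_force: [0.1, 0.6, -3.6]
gripper_width: 0.0456
grasp_force: 62.2
```

jog_arm(steps="0 0 0 0 0 0; 0 0 0 0 0 0; 0 0 0 0 0 0")

```text
clock: 6.55
eef_pos: [0.5244, 0.2239, 0.1837]
orientation: [[0.885, -0.466, -0.002], [-0.466, -0.885, -0.001], [-0.001, 0.002, -1.0]]
contact_force: [-0.1, 0.0, -4.7]
gripper_width: 0.0455
grasp_force: 62.4
```

Run:
```python
from h import *
o=arm.get_obs(); print(o["eef_pos"],o["contact_force"],o["wrist_torque"],o["joint_positions"])
ims=[]
for n,s in(("side",np.s_[100:260,140:340]),("top",np.s_[100:260,130:330])):
    c=arm.read_camera(n); np.save(n+"1.npy",c,allow_pickle=True); ims.append(cv2.resize(c["pixels"][s][:,:,::-1],None,fx=2,fy=2))
    if n=="side":
        W=cloud(c).reshape(-1,3); k=(abs(W[:,0]-.525)<.08)&(abs(W[:,1]-.224)<.08)&(W[:,2]>.08)&(W[:,2]<.3); print(np.nanpercentile(W[k],[0,2,5],0))
cv2.imwrite("pics/l.png",np.hstack(ims))
```

```text
[0.52441171 0.22392109 0.18372909] [-9.04306648e-02  8.48047466e-04 -4.67700622e+00] [-0.00217659 -0.02924446 -0.05599008] [ -30.89792332   26.90939892    4.56975069  102.2724286    -2.65910006
   51.04350784 -142.91854367]
[[0.46533758 0.16209076 0.1466873 ]
 [0.47894623 0.17578813 0.15793138]
 [0.48653879 0.18041472 0.16139767]]
```

View pics/l.png

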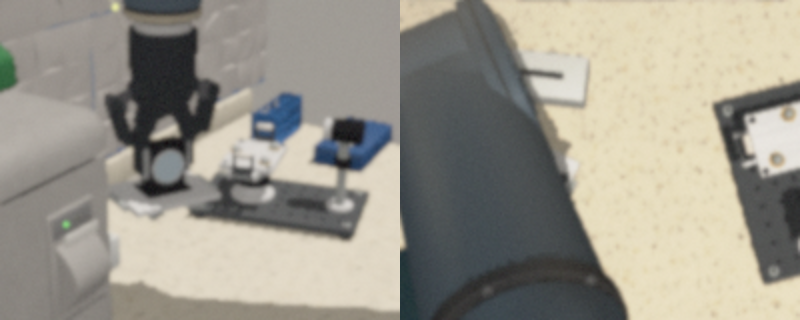

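The left half shows the plate hanging level in the fingers, with the glass at (168,168) clear of them. In the top view the arm hides the plate. Next: move over the mount, then turn.

jog_arm(steps="0.26 0.33 0 0 0 0; 0.52 0.66 0 0 0 0; 0.52 0.66 0 0 0 0; 0.52 0.66 0 0 0 0; 0.52 0.66 0 0 0 0; 0.52 0.66 0 0 0 0; 0.52 0.66 0 0 0 0; 0.52 0.66 0 0 0 0")

```text
clock: 7.45
eef_pos: [0.5821, -0.0873, 0.184]
orientation: [[0.885, -0.466, -0.001], [-0.466, -0.885, 0.0], [-0.001, 0.0, -1.0]]
contact_force: [0.6, 0.7, -5.1]
gripper_width: 0.0454
grasp_force: 62.5
```

jog_arm(steps="0.26 0.33 0 0 0 0; 0 0 0 0 0 -0.7; 0 0 0 0 0 -0.9; 0 0 0 0 0 -0.9; 0 0 0 0 0 -0.9; 0 0 0 0 0 -0.9; 0 0 0 0 0 -0.7; 0 0 0 0 0 -0.36")

```text
clock: 8.25
eef_pos: [0.5857, -0.1064, 0.1839]
orientation: [[0.965, 0.264, -0.002], [0.264, -0.965, 0.0], [-0.001, -0.001, -1.0]]
contact_force: [-0.6, -0.6, -4.7]
gripper_width: 0.0456
grasp_force: 62.6
```

jog_arm(steps="0 0 0 0 0 0; 0 0 0 0 0 0; 0 0 0 0 0 0")

```text
clock: 8.55
eef_pos: [0.586, -0.1063, 0.1845]
orientation: [[0.966, 0.259, -0.001], [0.259, -0.966, 0.0], [-0.001, -0.0, -1.0]]
contact_force: [0.3, -0.0, -4.5]
gripper_width: 0.0455
grasp_force: 62.6
```

Run:
```python
from h import *
c=arm.read_camera("side"); np.save("side2.npy",c,allow_pickle=True); t=arm.read_camera("top")
def proj(c,p):
    q=np.array(c["attitude"]).T@(np.array(p)-c["eye"]); return (c["K"]@q/q[2])[:2]
a=np.radians(15.1); X=np.array([np.cos(a),np.sin(a),0]);Y=np.array([-X[1],X[0],0]); o=np.array([.586,-.1063,.149])
s=np.s_[100:230,200:340]
im=cv2.resize(c["pixels"][s][:,:,::-1],None,fx=4,fy=4,interpolation=cv2.INTER_CUBIC)
def mark(p,col):
    u,v=proj(c,p); cv2.circle(im,(int((u-200+.5)*4),int((v-100+.5)*4)),2,col,-1)
Z=np.array([0,0,1])
for sx in(-42,42):
    for sy in(-54,54): mark(o+X*sx/1e3+Y*sy/1e3+Z*.017,(0,0,255))
for sy in(-58,58): mark(o+Y*sy/1e3+Z*.013,(255,0,0))
for k in np.linspace(0,6.28,9): mark(o-X*.0165+Z*.05+.018*(Y*np.cos(k)+Z*np.sin(k)),(0,255,0))
b=np.array([.587,-.107,0])
for sx in(-170,80):
    for sy in(-75,75): mark(b+X*sx/1e3+Y*sy/1e3+Z*.018,(0,255,255))
mark(b-X*.105+Z*.161,(255,0,255))
for sx in(-40,40):
    for sy in(-54,54): mark(b+X*sx/1e3+Y*sy/1e3+Z*.087,(0,165,255))
cv2.imwrite("pics/ov.png",im)
```

```text
(no output)
```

View pics/ov.png

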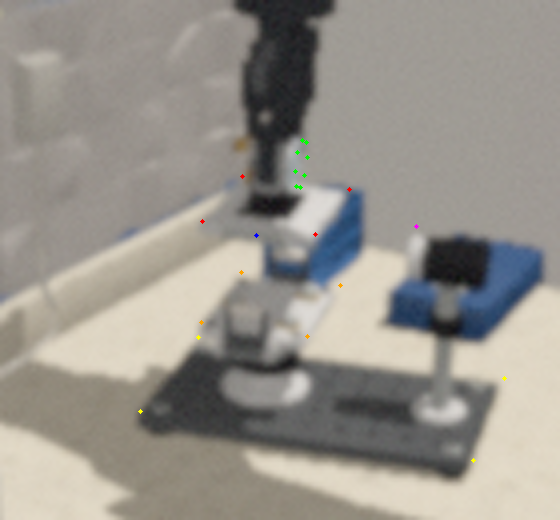

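The overlay has a uniform image shift of about 2 px, for the board as well as the plate, so relative alignment is within a few mm. The held plate sits squarely over the head with its glass (300,165) facing the lamp (440,260). I'll now feel downward.

jog_arm(steps="0.016 0.019 0.1 0 0 0; 0 0 0.1 0 0 0; 0 0 0.1 0 0 0; 0 0 0.1 0 0 0; 0 0 0.1 0 0 0; 0 0 0.04 0 0 0; 0 0 0 0 0 0; 0 0 0 0 0 0")

```text
clock: 9.45
eef_pos: [0.5873, -0.1069, 0.1579]
orientation: [[0.965, 0.261, 0.0], [0.261, -0.965, 0.0], [0.0, 0.0, -1.0]]
contact_force: [-0.2, 0.1, -4.2]
gripper_width: 0.0451
grasp_force: 62.6
```

jog_arm(steps="0 0 0.02 0 0 0; 0 0 0.02 0 0 0; 0 0 0.02 0 0 0; 0 0 0.02 0 0 0; 0 0 0.02 0 0 0; 0 0 0.02 0 0 0; 0 0 0.02 0 0 0; 0 0 0.02 0 0 0")

```text
clock: 10.25
eef_pos: [0.5872, -0.1069, 0.1497]
orientation: [[0.965, 0.261, -0.0], [0.261, -0.965, 0.0], [-0.0, -0.0, -1.0]]
contact_force: [0.1, 0.4, -4.6]
gripper_width: 0.0453
grasp_force: 62.6
```

jog_arm(steps="0 0 0.02 0 0 0; 0 0 0.02 0 0 0; 0 0 0.02 0 0 0; 0 0 0.02 0 0 0; 0 0 0.02 0 0 0; 0 0 0.02 0 0 0")

```text
clock: 10.85
eef_pos: [0.5872, -0.1069, 0.1437]
orientation: [[0.965, 0.261, -0.0], [0.261, -0.965, 0.0], [-0.0, -0.0, -1.0]]
contact_force: [-0.1, 0.0, -4.1]
gripper_width: 0.0455
grasp_force: 62.6
```

jog_arm(steps="0 0 0.02 0 0 0; 0 0 0.02 0 0 0; 0 0 0.02 0 0 0; 0 0 0.02 0 0 0")

```text
clock: 11.25
eef_pos: [0.5873, -0.1069, 0.1397]
orientation: [[0.965, 0.261, 0.0], [0.261, -0.965, 0.0], [0.0, 0.0, -1.0]]
contact_force: [-0.4, 0.0, -3.7]
gripper_width: 0.0452
grasp_force: 62.6
```

jog_arm(steps="0 0 0.02 0 0 0; 0 0 0.02 0 0 0; 0 0 0.02 0 0 0")

```text
clock: 11.55
eef_pos: [0.5873, -0.1067, 0.137]
orientation: [[0.965, 0.261, 0.0], [0.261, -0.965, 0.0], [0.0, -0.0, -1.0]]
contact_force: [-3.3, 2.5, 4.1]
gripper_width: 0.0455
grasp_force: 63.4
```

jog_arm(steps="0 0 0.02 0 0 0; 0 0 0.02 0 0 0; 0 0 0.02 0 0 0")

```text
clock: 11.85
eef_pos: [0.5873, -0.1065, 0.1348]
orientation: [[0.965, 0.261, 0.001], [0.261, -0.965, 0.0], [0.001, -0.0, -1.0]]
contact_force: [-4.5, 2.3, 9.7]
gripper_width: 0.0453
grasp_force: 64.2
```

Run:
```python
from h import *
o=arm.get_obs(); a=np.radians(15.1); R=np.array([[np.cos(a),-np.sin(a),0],[np.sin(a),np.cos(a),0],[0,0,1]])
print("base-frame F",R.T@o["contact_force"],"T",R.T@o["wrist_torque"],o["eef_pos"])
c=arm.read_camera("side"); cv2.imwrite("pics/c.png",cv2.resize(c["pixels"][130:210,225:345,::-1],None,fx=6,fy=6,interpolation=cv2.INTER_CUBIC))
```

```text
base-frame F [-3.79010733  3.4040075   9.67155899] T [ 0.77829849  0.91436176 -0.05484031] [ 0.58732946 -0.10651132  0.13483418]
```

View pics/c.png

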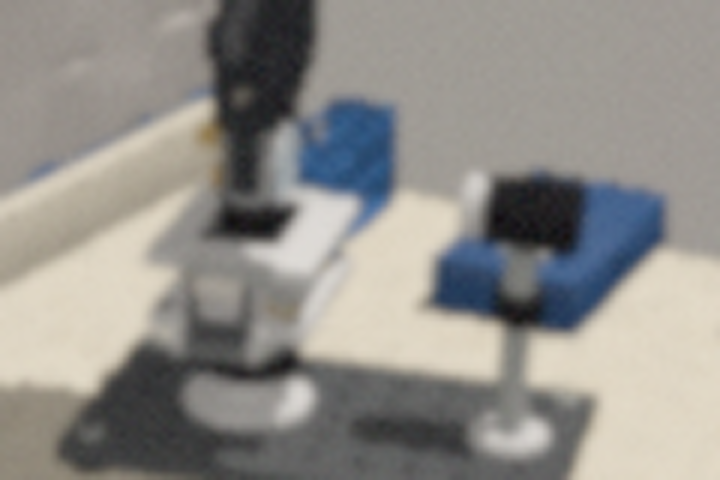

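The plate sits just above the head, with the left catch visible at (218,300) and nothing jammed. The side force points to -x/+y in the mount frame, so I'll yield that way and see if it falls.

jog_arm(steps="-0.015 -0.013 0 0 0 0; 0 0 0 0 0 0; 0 0 0 0 0 0")

```text
clock: 12.2
eef_pos: [0.5871, -0.1062, 0.1348]
orientation: [[0.965, 0.261, 0.002], [0.261, -0.965, 0.0], [0.002, 0.0, -1.0]]
contact_force: [-1.6, 1.9, 6.4]
gripper_width: 0.0457
grasp_force: 63.7
```

jog_arm(steps="-0.02 -0.013 0 0 0 0; 0 0 0 0 0 0; 0 0 0 0 0 0")

```text
clock: 12.5
eef_pos: [0.5868, -0.106, 0.1351]
orientation: [[0.965, 0.261, 0.004], [0.261, -0.965, -0.0], [0.004, 0.001, -1.0]]
contact_force: [0.4, 0.6, 4.9]
gripper_width: 0.0456
grasp_force: 63.7
```

jog_arm(steps="0 0 0.02 0 0 0; 0 0 0.02 0 0 0")

```text
clock: 12.7
eef_pos: [0.5869, -0.1061, 0.1334]
orientation: [[0.965, 0.26, 0.004], [0.26, -0.965, -0.0], [0.004, 0.001, -1.0]]
contact_force: [0.1, 0.6, 7.5]
gripper_width: 0.0454
grasp_force: 63.9
```

jog_arm(steps="0 0 0.02 0 0 0; 0 0 0.02 0 0 0")

```text
clock: 12.9
eef_pos: [0.5868, -0.106, 0.1309]
orientation: [[0.965, 0.261, 0.004], [0.261, -0.965, 0.0], [0.004, 0.001, -1.0]]
contact_force: [2.4, 1.7, 2.2]
gripper_width: 0.0457
grasp_force: 63.5
```

jog_arm(steps="0 0 0.02 0 0 0; 0 0 0.02 0 0 0")

```text
clock: 13.1
eef_pos: [0.5865, -0.1058, 0.1278]
orientation: [[0.965, 0.261, 0.003], [0.261, -0.965, 0.0], [0.003, 0.0, -1.0]]
contact_force: [6.2, 1.6, -7.5]
gripper_width: 0.0454
grasp_force: 62.6
```

jog_arm(steps="0 0 0.02 0 0 0; 0 0 0.02 0 0 0")

```text
clock: 13.3
eef_pos: [0.5866, -0.1058, 0.1253]
orientation: [[0.965, 0.261, 0.002], [0.261, -0.965, 0.0], [0.002, 0.0, -1.0]]
contact_force: [5.2, 2.0, 2.5]
gripper_width: 0.0452
grasp_force: 63.8
```

jog_arm(steps="0 0 0.01 0 0 0; 0 0 0 0 0 0")

```text
clock: 13.5
eef_pos: [0.5865, -0.1058, 0.1253]
orientation: [[0.965, 0.261, 0.002], [0.261, -0.965, 0.0], [0.002, 0.0, -1.0]]
contact_force: [5.3, 2.1, -1.9]
gripper_width: 0.0456
grasp_force: 63.9
```

Run:
```python
from h import *
o=arm.get_obs(); print(o["eef_pos"],o["contact_force"],o["wrist_torque"])
```

```text
[ 0.58652856 -0.10579234  0.12532616] [ 5.26876262  2.09370107 -1.88824528] [ 0.36920286 -1.17951306  0.04988543]
```

jog_arm(steps="0 0 0.02 0 0 0; 0 0 0 0 0 0; 0 0 0 0 0 0")

```text
clock: 13.8
eef_pos: [0.5866, -0.1058, 0.1252]
orientation: [[0.965, 0.261, 0.003], [0.261, -0.965, 0.0], [0.003, 0.001, -1.0]]
contact_force: [2.8, 2.7, 7.3]
gripper_width: 0.0451
grasp_force: 64.9
```

jog_arm(steps="0 0 0.02 0 0 0; 0 0 0 0 0 0; 0 0 0 0 0 0")

```text
clock: 14.1
eef_pos: [0.5867, -0.1058, 0.1251]
orientation: [[0.965, 0.261, 0.004], [0.261, -0.965, 0.0], [0.004, 0.001, -1.0]]
contact_force: [1.0, 2.3, 15.9]
gripper_width: 0.0451
grasp_force: 65.9
```

jog_arm(steps="0 0 -0.03 0 0 0; 0 0 0 0 0 0; 0 0 0 0 0 0")

```text
clock: 14.4
eef_pos: [0.5866, -0.1058, 0.1253]
orientation: [[0.965, 0.261, 0.003], [0.261, -0.965, 0.0], [0.003, 0.0, -1.0]]
contact_force: [4.6, 2.7, 3.5]
gripper_width: 0.0455
grasp_force: 63.9
```

Run:
```python
from h import *
c=arm.read_camera("top"); cv2.imwrite("pics/t3.png",cv2.resize(c["pixels"][120:210,270:390,::-1],None,fx=6,fy=6,interpolation=cv2.INTER_CUBIC))
W=cloud(c); p=W.reshape(-1,3); a=np.radians(15.1); b=np.array([.587,-.107]); X=np.array([np.cos(a),np.sin(a)]);Y=np.array([-X[1],X[0]])
q=np.c_[(p[:,:2]-b)@X,(p[:,:2]-b)@Y,p[:,2]]
for sx in(-1,1):
  for sy in(-1,1):
    k=(abs(q[:,0]-sx*.030)<.009)&(abs(q[:,1]-sy*.040)<.011)&(abs(q[:,2]-.107)<.02); print(sx,sy,k.sum(),np.median(q[k][:,2]) if k.any() else None)
```

```text
-1 -1 63 0.10736735737969438
-1 1 66 0.10714336435000194
1 -1 0 None
1 1 38 0.10741457419565348
```

View pics/t3.png

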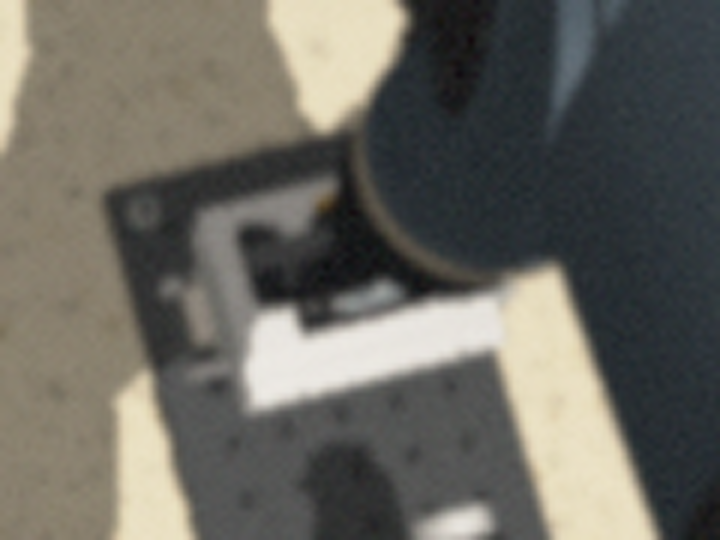

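The slab top reads 107 mm at three corners, so the plate is flat and seated. The left catch (195,310) stands at its end. I'll ease the load and open.

jog_arm(steps="0.015 -0.01 -0.015 0 0 0; 0 0 0 0 0 0; 0 0 0 0 0 0")

```text
clock: 14.75
eef_pos: [0.5865, -0.1058, 0.1253]
orientation: [[0.965, 0.261, 0.001], [0.261, -0.965, -0.0], [0.001, 0.001, -1.0]]
contact_force: [5.6, 0.1, -2.5]
gripper_width: 0.0449
grasp_force: 63.3
```

jog_arm(steps="0 0 0 0 0 0; 0 0 0 0 0 0; 0 0 0 0 0 0; 0 0 0 0 0 0; 0 0 0 0 0 0; 0 0 0 0 0 0; 0 0 0 0 0 0; 0 0 0 0 0 0", jaw=-1)

```text
clock: 15.55
eef_pos: [0.5858, -0.1055, 0.1256]
orientation: [[0.965, 0.261, 0.0], [0.261, -0.965, 0.0], [0.0, -0.0, -1.0]]
contact_force: [-0.5, 0.1, 0.0]
gripper_width: 0.0853
grasp_force: 0.0
```

jog_arm(steps="0 0 -0.1 0 0 0; 0 0 -0.3 0 0 0; 0 0 -0.4 0 0 0; 0 0 -0.4 0 0 0; 0 0 -0.4 0 0 0; 0 0 -0.4 0 0 0; 0 0 -0.4 0 0 0; 0 0 -0.4 0 0 0")

```text
clock: 16.35
eef_pos: [0.5856, -0.1055, 0.2668]
orientation: [[0.965, 0.261, 0.0], [0.261, -0.965, -0.0], [0.0, 0.0, -1.0]]
contact_force: [-0.4, -0.4, -0.0]
gripper_width: 0.0856
grasp_force: 0.0
```

jog_arm(steps="0 0.5 0 0 0 0; 0 0.8 0 0 0 0; 0 0.8 0 0 0 0; 0 0.8 0 0 0 0; 0 0.8 0 0 0 0; 0 0.8 0 0 0 0; 0 0.5 0 0 0 0; 0 0 0 0 0 0")

```text
clock: 17.15
eef_pos: [0.6498, -0.3518, 0.2647]
orientation: [[0.967, 0.255, -0.001], [0.255, -0.967, -0.002], [-0.002, 0.002, -1.0]]
contact_force: [-0.7, -1.1, -0.1]
gripper_width: 0.0855
grasp_force: 0.0
```

Run:
```python
from h import *
ims=[]
t=arm.read_camera("top"); c=arm.read_camera("side")
for d,s in((t,np.s_[130:250,290:380]),(c,np.s_[130:250,230:320])): ims.append(cv2.resize(d["pixels"][s][:,:,::-1],None,fx=4.4,fy=4.4,interpolation=cv2.INTER_CUBIC))
cv2.imwrite("pics/f.png",np.hstack(ims))
W=cloud(t); p=W.reshape(-1,3); a=np.radians(15.1); b=np.array([.587,-.107]); X=np.array([np.cos(a),np.sin(a)]);Y=np.array([-X[1],X[0]])
q=np.c_[(p[:,:2]-b)@X,(p[:,:2]-b)@Y,p[:,2]]
for sx in(-1,1):
  for sy in(-1,1):
    k=(abs(q[:,0]-sx*.030)<.009)&(abs(q[:,1]-sy*.040)<.011)&(abs(q[:,2]-.107)<.02); print(sx,sy,k.sum(),np.median(q[k][:,2]) if k.any() else None)
```

```text
-1 -1 66 0.1073988691604364
-1 1 68 0.10716077184185097
1 -1 55 0.10782337192487224
1 1 66 0.1076761036861168
```

View pics/f.png

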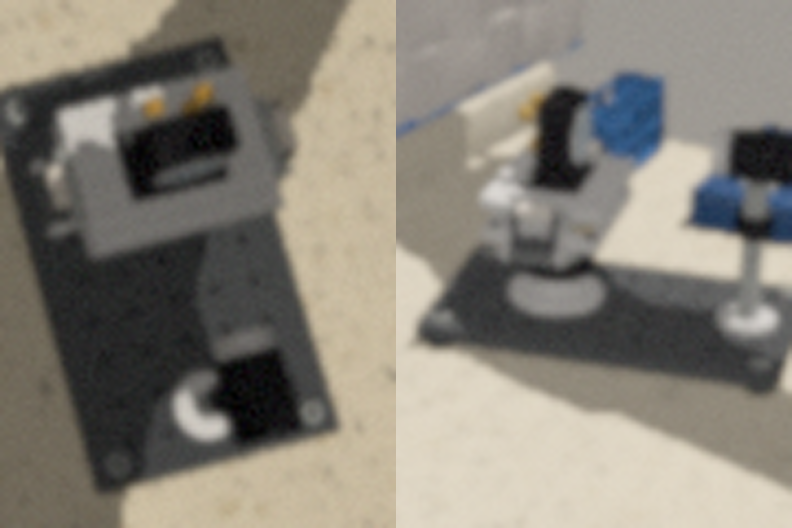

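All four slab corners read level at 107 to 108 mm. The catches stand over both ends, at (60,195) and (275,140) in the left half, and the glass faces the lamp. A 20 N press gave no further travel, so the plate is home and I'm signing off.

```bash
python3 -c "
from workcell import arm
print(arm.sign_off())"
```

```text
the job is handed in; nothing more can be done
None
```

The mirror plate is on the mount with its glass towards the lamp; it snapped home under a gentle press, sits level with both catches over its ends as far as the cameras show, the gripper is clear, and the job is handed in.

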